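# Rinse and rack the painting knives

## Task

Clean up the painting knives: take the lid off the rinse pot and lay it flat on the bench, then, one knife at a time from the narrowest blade to the widest, dip the knife's tip for a moment well down inside the pot and slide the knife blade first, fully home, into the rack slot that fits its blade, letting go before you take the next. When every knife on the bench is in the rack, seat the lid squarely back on the pot. Do not knock over the brush jar or the oil bottle.

Things in the scene. Friction and masses are not known exactly. Their poses are not given: they have to be found in the camera images.
- pot: Round open aluminium rinse pot fixed to the bench, 130 mm outside diameter, 55 mm high, wall 4 mm, inner floor 5 mm up. Origin: centre of its underside, z up. It starts with its lid on.
- lid: Loose round aluminium lid. Origin: centre of its underside, z up. Upwards from there: a locating disc 112 mm across, 8 mm thick, that drops into the pot mouth (5 mm play), the flange, 138 mm across, 5 mm thick, that rests on the rim, and a black upright knob, 24 mm diameter, from 13 to 43 mm. On the pot its origin is 47 mm above the pot's origin.
- lid_knob (a point): Point on the knob's axis, 30 mm above the lid's origin.
- rack: Wooden knife rack fixed to the bench, 230 mm wide, about 100 mm deep, 115 mm high. Origin: on the bench below the middle of the front face of its head.
- rack_head: The rack's slotted head, 95 mm deep, wooden with an 8 mm clear acrylic roof, sloping 20 degrees down away from the robot. Origin: middle of its front face (105 mm above the bench, facing the robot), at mid height of the slots. x: into the slots, down the slope; y: along the row of slots; z: normal to the slots. All slots are 11 mm high, 80 mm deep, closed at the back.
- slot_narrow (a point): Centre of the mouth of the 35 mm wide slot, for the 30 mm blade; its axes are those of the rack head.
- slot_mid (a point): Centre of the mouth of the 50 mm wide slot, for the 45 mm blade; its axes are those of the rack head.
- slot_wide (a point): Centre of the mouth of the 65 mm wide slot, for the 60 mm blade; its axes are those of the rack head.
- knife_narrow: Loose painting knife (absent in some starts), blade 30 mm wide, the narrowest of three. Origin: centre of its black handle, 95 mm long (x), 20 mm wide, 20 mm thick. x points to the blade tip. Beyond a 10 mm neck the flat steel blade runs from x = 57 to 142 mm, 30 mm wide along y (last 20 mm: 18 mm wide), 3 mm thick, in the handle's mid plane z = 0. The same either way up.
- knife_narrow_tip (a point): Middle of the end of that blade, 142.5 mm from the origin along x.
- knife_mid: Loose painting knife (absent in some starts), blade 45 mm wide, the middle of three. Origin: centre of its black handle, 95 mm long (x), 20 mm wide, 20 mm thick. x points to the blade tip. Beyond a 10 mm neck the flat steel blade runs from x = 57 to 142 mm, 45 mm wide along y (last 20 mm: 27 mm wide), 3 mm thick, in the handle's mid plane z = 0. The same either way up.
- knife_mid_tip (a point): Middle of the end of that blade, 142.5 mm from the origin along x.
- knife_wide: Loose painting knife (absent in some starts), blade 60 mm wide, the widest of three. Origin: centre of its black handle, 95 mm long (x), 20 mm wide, 20 mm thick. x points to the blade tip. Beyond a 10 mm neck the flat steel blade runs from x = 57 to 142 mm, 60 mm wide along y (last 20 mm: 36 mm wide), 3 mm thick, in the handle's mid plane z = 0. The same either way up.
- knife_wide_tip (a point): Middle of the end of that blade, 142.5 mm from the origin along x.
- tube_a: Bystander: aluminium paint tube lying on the bench, 105 x 44 x 22 mm. Origin: centre of underside.
- tape: Bystander: roll of paper tape lying flat, 100 mm diameter, 24 mm high. Origin: centre of underside.
- brush_jar: Bystander: glass jar 76 mm in diameter, 100 mm high, with brushes standing in it up to 210 mm. Origin: centre of underside.
- oil_bottle: Bystander: amber glass bottle, 64 mm diameter, 160 mm high. Origin: centre of underside.

How it is judged:
On the way, in this order (a step that is already met when the one before it is completed fails the run):
1. the lid lies flat on the bench, off the pot, let go (horizontal distance between lid and pot above 0.11 m and height (world z) of lid below 0.012 m and angle between lid's own z axis and vertical below 0.15 rad and linear speed of lid below 0.03 m/s and contact force between the fingers and lid below 0.2 N), for 0.3 s.
2. the tip of the narrow knife, held by the gripper, is inside the pot, at least 10 mm below its rim (z of knife_narrow_tip in the frame of pot below 0.045 m and horizontal distance between knife_narrow_tip and pot below 0.06 m and contact force between the fingers and knife_narrow above 0.5 N), for 0.3 s.
3. the narrow knife is fully in its slot and let go (x of knife_narrow_tip in the frame of rack_head above 0.068 m and y of knife_narrow_tip in the frame of rack_head between 0.0655 and 0.0895 m and z of knife_narrow_tip in the frame of rack_head between -0.01 and 0.01 m and angle between the x axis of knife_narrow and the x axis of rack_head, either way round below 0.25 rad and linear speed of knife_narrow below 0.03 m/s and contact force between the fingers and knife_narrow below 0.2 N), for 0.3 s.
4. the tip of the mid knife, held by the gripper, is inside the pot, at least 10 mm below its rim (z of knife_mid_tip in the frame of pot below 0.045 m and horizontal distance between knife_mid_tip and pot below 0.06 m and contact force between the fingers and knife_mid above 0.5 N), for 0.3 s.
5. the mid knife is fully in its slot and let go (x of knife_mid_tip in the frame of rack_head above 0.068 m and y of knife_mid_tip in the frame of rack_head between 0.003 and 0.027 m and z of knife_mid_tip in the frame of rack_head between -0.01 and 0.01 m and angle between the x axis of knife_mid and the x axis of rack_head, either way round below 0.25 rad and linear speed of knife_mid below 0.03 m/s and contact force between the fingers and knife_mid below 0.2 N), for 0.3 s.
6. the tip of the wide knife, held by the gripper, is inside the pot, at least 10 mm below its rim (z of knife_wide_tip in the frame of pot below 0.045 m and horizontal distance between knife_wide_tip and pot below 0.06 m and contact force between the fingers and knife_wide above 0.5 N), for 0.3 s.
7. the wide knife is fully in its slot and let go (x of knife_wide_tip in the frame of rack_head above 0.068 m and y of knife_wide_tip in the frame of rack_head between -0.0745 and -0.0505 m and z of knife_wide_tip in the frame of rack_head between -0.01 and 0.01 m and angle between the x axis of knife_wide and the x axis of rack_head, either way round below 0.25 rad and linear speed of knife_wide below 0.03 m/s and contact force between the fingers and knife_wide below 0.2 N), for 0.3 s.
8. the lid is seated on the pot and let go (horizontal distance between lid and pot below 0.01 m and angle between lid's own z axis and vertical below 0.06 rad and z of lid in the frame of pot between 0.042 and 0.052 m and linear speed of lid below 0.03 m/s and contact force between the fingers and lid below 0.2 N), for 0.3 s.
At the end, for the whole second after the job is handed in: Every knife present is in its own slot, tip at least 68 mm into the 80 mm deep slot, within 12 mm of its centre line and 0.25 rad of its direction; the lid sits on the pot within 10 mm of centre, level and down on the rim; all at rest and let go (x of each of knife_narrow_tip, knife_mid_tip, knife_wide_tip in the frame of rack_head above 0.068 m and y of knife_narrow_tip in the frame of rack_head between 0.0655 and 0.0895 m and z of knife_narrow_tip in the frame of rack_head between -0.01 and 0.01 m and angle between the x axis of each of knife_narrow, knife_mid, knife_wide and the x axis of rack_head, either way round below 0.25 rad and linear speed of each of knife_narrow, knife_mid, knife_wide, lid below 0.03 m/s and y of knife_mid_tip in the frame of rack_head between 0.003 and 0.027 m and z of knife_mid_tip in the frame of rack_head between -0.01 and 0.01 m and y of knife_wide_tip in the frame of rack_head between -0.0745 and -0.0505 m and z of knife_wide_tip in the frame of rack_head between -0.01 and 0.01 m and horizontal distance between lid and pot below 0.01 m and angle between lid's own z axis and vertical below 0.06 rad and z of lid in the frame of pot between 0.042 and 0.052 m); the robot touches nothing.
It fails at once if the brush jar is knocked over (angle between brush_jar's own z axis and vertical above 0.7 rad).
It fails at once if the oil bottle is knocked over (angle between oil_bottle's own z axis and vertical above 0.7 rad).
Of knife_narrow, knife_mid, knife_wide only 2 to 3 are there at a start; the rules pass over those that are not, and their reading is None.
At some moment in a run one of knife_narrow, knife_mid, knife_wide may be knocked a few centimetres aside while the robot is not near it.
Once in a run the grip may slacken for a moment while it holds something.
It also fails if it takes over 210 s, if anything falls off the work surface, if the arm or the gripper's body presses on something with over 40 N, if the wrist force passes 120 N, or if a joint passes its speed limit or range.

## Robot

A 7-joint arm with a two-finger parallel gripper is mounted at the origin on the work surface. World frame = base frame: x ahead of the robot, y to its left, z up, the work surface at z = 0. Lengths are in m, angles in rad, forces in N, time in s.
With the tool pointing down it reaches from about 0.4 to 0.875 m from the base axis. Payload 4.4 kg.
Tool frame: the origin (TCP) lies midway between the tips of the shut fingers; the grasp point (between the pads) lies 19 mm behind it; z points along the fingers, y is the line along which they close (so a half turn about z gives the same grasp; the last joint's range is limited). The gripper opens to 85 mm and grips with 20 to 120 N. Pads are 22 mm wide; open, the fingers measure 114 mm over their backs; the gripper's body (76 mm by 85 mm) begins 54 mm behind the grasp point. The pads swing forward as they close: fully open they stand 13 mm farther back than shut.
Start: joints at [1.195, 0.628, 0.038, 1.517, -0.027, 0.996, -0.02], TCP at [0.198, -0.619, 0.231] pointing down, gripper open.
Joint ranges: [-3.06, 3.06], [-0.37, 2.12], [-1.25, 1.32], [0.18, 2.47], [-1.1, 4.24], [0.23, 1.98], [-2.94, 2.94]. Speed limits (rad/s): [2.57, 2.57, 3.14, 3.14, 3.14, 3.14, 3.14].

## Interface

Orientations are given as a rotation vector (axis times angle).
In Python, from station import status, imaging, r gives the robot as it stands.
- The arm moves only by the tool servo_tool, never from a script. Its argument "series" is a list of rows, each a list of 3 entries, a list of its own where there are three numbers: the turn, a rotation vector about the tool's x, y, z in units of 90 degrees (1.0 is 90 degrees), then the shift along the tool's x, y, z in units of 400 mm (1.0 is 400 mm), then the closure, from -1 (fully open) to 1 (shut). In form: [[[wx, wy, wz], [tx, ty, tz], gripper], ...]. A call has 1 to 12 rows; each row is the pose to reach, as a shift and turn from the pose commanded when the call began, along the tool's axes at that moment; what a row does not reach only later rows make up. A row lasts 1/8 s, in which the tool goes at most 62.5 mm and 10.7 degrees, less where a joint would pass 70% of its speed; a pose out of reach is approached as far as the arm can. A call with a number of a shift or a turn outside -1 to 1 is refused whole. A call with a gripper value outside its range is refused whole. The fingers move at their own pace and stop on an object; the grip force is fixed at half the most. Time passes only in rows, so rows that repeat a pose let the fingers close. It gives the time, the measured TCP pose, the force, the opening and the grip force at its end, in the units of the state.
- status.read_state(): the state, without advancing time (a new reading comes with each control period).
- imaging.camera(name): name is "scene" or "side" or "wrist"; returns a dict with "color" (420x560x3 uint8, red, green, blue), "K" (3x3 intrinsics, pixels), "R" (3x3) and "t" (3): a world point X has camera coordinates R X + t; the wrist camera has in their place "T_tool_cam" (4x4, takes a point from camera to tool coordinates, whose origin is the TCP and whose axes are the flange's). Camera axes: x right, y down, z forward; pixel columns grow to the right and rows downward; lengths in m; the calibration is good to about 2 mm. A picture is of the moment at which its call begins: read the wrist's pose just before it. There is no depth.
- r.finish_job(): hands the job in; it is judged then, once.
The state is a dict: "time_s": time; "joint_pos": joint angles; "joint_vel": joint speeds; "joint_torque": joint torques, N m; "eef_pos": TCP position; "tcp_rot": TCP orientation; "contact_force": force on the tool from outside, world axes, zero at the start; "ft_torque": the same for the moment, N m; "gripper_width": opening from 0.0 (shut) to 1.0 (fully open); "grasp_force": force on a finger pad.
Only numpy, scipy, OpenCV 4.12 (cv2) and the standard library are available. Lean on these libraries where they do the work, as an engineer would, in place of code of your own. Each camera call takes 0.05 s, during which the arm holds its last target. There are 200 camera calls.

## Working session

There is one attempt and no reset: what is moved stays moved. The work goes in short steps, Python scripts to look and compute and a tool call to move; the robot and the scene stay as the last step left them, time stands still between calls to the robot, and variables do not carry over. Pictures are saved under pics/ and viewed, at most 15 in all, crops included, and the job is handed in when it is done.

Besides the shell and the picture viewer there is one more tool, called after "Call:" as name(argument=value, ...), one argument or row to a line, values as JSON. servo_tool: Moves the arm, as the interface text tells. Shifts and turns lie within -1 to 1; 1 stands for 400 mm of shift or 90 degrees of turn. Its arguments: {"type":"object","properties":{"series":{"type":"array"}},"required":["series"]}

```bash
mkdir -p pics; ls; python3 - <<'E'
from station import status, imaging, r
import cv2, numpy as np
print(status.read_state())
for n in ["scene","side","wrist"]:
    c=imaging.camera(n); cv2.imwrite(f"pics/{n}0.png",cv2.cvtColor(c["color"],cv2.COLOR_RGB2BGR))
    print(n,{k:np.round(v,4).tolist() for k,v in c.items() if k!="color"})
E
```

```text
pics
{'time_s': 0.0, 'joint_pos': array([ 1.19521755,  0.62931143,  0.03842701,  1.51836478, -0.02697962,
        0.99633295, -0.01998356]), 'joint_vel': array([ 0.00154608, -0.00012275,  0.00054221,  0.00021914,  0.00082656,
        0.00144962, -0.00172476]), 'joint_torque': array([ 1.85593290e-04, -5.63409877e+01,  1.22645114e+00, -1.93446279e+01,
        1.11194554e-02,  1.04336848e-02, -2.37191514e-06]), 'eef_pos': array([ 0.19798873, -0.61844896,  0.23041236]), 'tcp_rot': array([-3.10212512e+00, -4.84428956e-01,  5.09093731e-04]), 'contact_force': array([ 0.40828197, -0.28359261,  0.44499473]), 'ft_torque': array([-0.00845374,  0.00561149,  0.03289552]), 'grasp_force': 0.0, 'gripper_width': 0.9972484026862415}
scene {'K': [[528.7158, 0.0, 286.2517], [0.0, 528.7158, 211.8317], [0.0, 0.0, 1.0]], 'R': [[0.4629, 0.8862, 0.0188], [0.5507, -0.2709, -0.7895], [-0.6945, 0.3758, -0.6135]], 't': [-0.209, -0.2987, 2.0278]}
side {'K': [[422.6059, 0.0, 290.7715], [0.0, 422.6059, 211.8104], [0.0, 0.0, 1.0]], 'R': [[0.9824, -0.1868, 0.0061], [-0.1304, -0.7086, -0.6935], [0.1339, 0.6805, -0.7205]], 't': [-0.6452, 0.0696, 1.0397]}
wrist {'K': [[296.9788, 0.0, 282.7912], [0.0, 296.9788, 206.9955], [0.0, 0.0, 1.0]], 'T_tool_cam': [[-0.0012, -0.9482, -0.3177, 0.0811], [1.0, -0.0014, 0.0003, 0.0007], [-0.0007, -0.3177, 0.9482, -0.1429], [0.0, 0.0, 0.0, 1.0]]}
```

View pics/scene0.png

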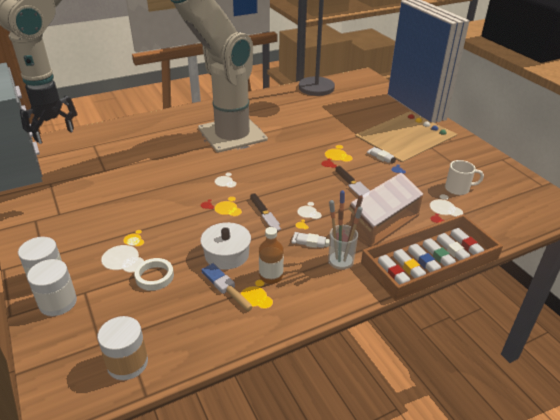

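View pics/side0.png

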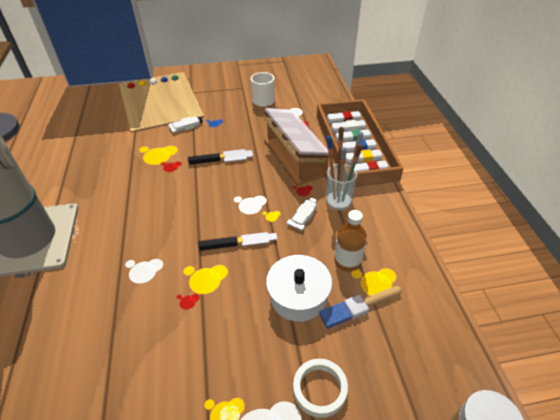

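The side view shows two knives: one with its handle from (200,243) to (238,240) and tip near (277,238), the other with its handle from (190,158) to (222,156) and tip near (252,155). The lidded pot is at (298,290), its knob at (299,276), the rack at (297,140), the jar at (340,185) and the bottle at (350,245).

```bash
cat > h.py <<'E'
from station import status, imaging, r
import cv2, numpy as np
from scipy.spatial.transform import Rotation as Ro
def cam(n):
    s=status.read_state(); c=imaging.camera(n)
    if n=="wrist":
        T=np.eye(4); T[:3,:3]=Ro.from_rotvec(s["tcp_rot"]).as_matrix(); T[:3,3]=s["eef_pos"]
        M=np.linalg.inv(T@c["T_tool_cam"]); c["R"]=M[:3,:3]; c["t"]=M[:3,3]
    return c
def onz(c,px,z):
    px=np.atleast_2d(np.array(px,float)); d=np.c_[px,np.ones(len(px))]@np.linalg.inv(c["K"]).T@c["R"]
    o=-c["R"].T@c["t"]; return o+d*((z-o[2])/d[:,2])[:,None]
def proj(c,X):
    p=(np.atleast_2d(X)@c["R"].T+c["t"])@c["K"].T; return p[:,:2]/p[:,2:]
def tri(c1,p1,c2,p2):
    P=[c["K"]@np.c_[c["R"],c["t"]] for c in (c1,c2)]
    X=cv2.triangulatePoints(P[0],P[1],np.array(p1,float).reshape(2,1),np.array(p2,float).reshape(2,1)); return (X[:3]/X[3]).ravel()
def save(n,im,crop=None,k=1):
    if crop: im=im[crop[1]:crop[3],crop[0]:crop[2]]
    cv2.imwrite(f"pics/{n}.png",cv2.cvtColor(cv2.resize(im,None,fx=k,fy=k,interpolation=cv2.INTER_CUBIC),cv2.COLOR_RGB2BGR))
def rel(pos,rot):
    """shift (units of 400mm) and turn (units of 90deg) from the current measured pose to pos, rot (matrix)"""
    s=status.read_state(); R=Ro.from_rotvec(s["tcp_rot"]).as_matrix()
    return np.round(Ro.from_matrix(R.T@rot).as_rotvec()/(np.pi/2),4), np.round(R.T@(np.array(pos)-s["eef_pos"])/0.4,4)
E
python3 - <<'E'
from h import *
a=cam("side"); b=cam("scene")
print(onz(a,[[200,243],[238,240],[277,238],[190,158],[222,156],[252,155]],.01).round(3))
print(onz(b,[[253,197],[280,227],[337,168],[372,196]],.01).round(3))
print("knob",tri(a,[299,276],b,[226,234]), "jarbase",onz(a,[339,203],0),"bottle",onz(a,[349,262],0))
A=a["color"];B=b["color"]
im=np.vstack([np.hstack([cv2.resize(A[130:190,180:270],(400,266)),cv2.resize(A[210:270,190:280],(400,266))]),np.hstack([cv2.resize(A[95:190,255:365],(400,320)),cv2.resize(B[165:245,340:440],(400,320))])])
save("m1",im)
E
```

```text
[[ 0.415 -0.095  0.01 ]
 [ 0.506 -0.102  0.01 ]
 [ 0.601 -0.113  0.01 ]
 [ 0.399  0.239  0.01 ]
 [ 0.493  0.232  0.01 ]
 [ 0.581  0.221  0.01 ]]
[[ 0.42  -0.104  0.01 ]
 [ 0.592 -0.095  0.01 ]
 [ 0.393  0.229  0.01 ]
 [ 0.583  0.243  0.01 ]]
knob [ 0.62118951 -0.27644606  0.07296325] jarbase [[ 0.78625301 -0.01302109  0.        ]] bottle [[ 0.75723665 -0.2085723   0.        ]]
```

View pics/m1.png

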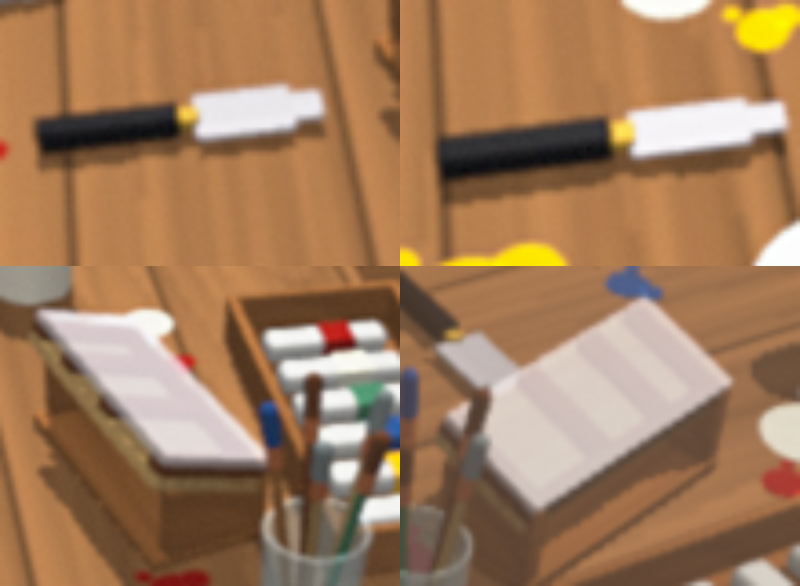

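The crops show blades lying flat, with tips pointing to +x. The rack roof is visible in both views, but the bench shot does not make the blade widths clear.

```bash
python3 - <<'E'
from h import *
a=cam("side"); b=cam("scene")
S=[[265.5,108.7],[290.7,109.5],[328.7,153.2],[300.4,152.6]]
C=[[401.25,173.5],[422.5,193.5],[373.75,226],[352.5,204.75]]
X=[tri(a,p,b,q) for p,q in zip(S,C)]; print(np.round(X,4))
print([np.linalg.norm(X[i]-X[(i+1)%4]).round(4) for i in range(4)])
for f,(x0,y0,w,h,u0,u1) in {"A":(190,210,90,60,630,755),"B":(180,130,90,60,195,300)}.items():
    im=a["color"][y0:y0+h,x0:x0+w]; hsv=cv2.cvtColor(im,cv2.COLOR_RGB2HSV)
    m=((hsv[...,1]<60)&(hsv[...,2]>140)).astype(np.uint8); n,l,st,ce=cv2.connectedComponentsWithStats(m)
    cnts,_=cv2.findContours(m,0,cv2.CHAIN_APPROX_NONE)
    for c in cnts:
        if cv2.contourArea(c)<60: continue
        P=onz(a,c.reshape(-1,2)+[x0,y0],.01)[:,:2]*1000
        print(f,cv2.minAreaRect(P.astype(np.float32)))
    k=(hsv[...,2]<70).astype(np.uint8); cnts,_=cv2.findContours(k,0,cv2.CHAIN_APPROX_NONE)
    c=max(cnts,key=cv2.contourArea); print(f,"handle",cv2.minAreaRect((onz(a,c.reshape(-1,2)+[x0,y0],.014)[:,:2]*1000).astype(np.float32)))
# pot/lid flange ellipse from side
E
```

```text
[[0.6372 0.3004 0.1127]
 [0.7184 0.3246 0.0833]
 [0.7809 0.1013 0.0814]
 [0.6981 0.0827 0.1071]]
[np.float64(0.0897), np.float64(0.2319), np.float64(0.0886), np.float64(0.2261)]
A ((557.4634399414062, -104.11544799804688), (34.27285385131836, 86.06409454345703), 89.0286636352539)
A handle ((457.5700988769531, -107.42736053466797), (28.471582412719727, 90.44886779785156), 88.99871063232422)
B ((539.7442626953125, 230.86532592773438), (86.06024169921875, 49.88639450073242), 0.989305853843689)
B handle ((440.74798583984375, 223.79696655273438), (89.7413558959961, 37.18729782104492), 1.5238553285598755)
```

Triangulating the rack roof gives a yaw of about 0.273. Knife A looks narrow and knife B mid. Next I move above the pot.

```bash
cat >> h.py <<'E'
def down(yaw,pitch=0):
    """tool x along yaw; pitch>0 tips tool x downward"""
    R=np.array([[np.cos(yaw),np.sin(yaw),0],[np.sin(yaw),-np.cos(yaw),0],[0,0,-1.]])
    return R@Ro.from_rotvec([0,-pitch,0]).as_matrix()
E
python3 - <<'E'
from h import *
print(down(0,.5)[:,0]); print(rel([.621,-.276,.2],down(0)))
E
```

```text
[ 0.87758256  0.         -0.47942554]
(array([-0.0003,  0.    ,  0.1972]), array([ 1.2682, -0.4942,  0.0779]))
```

Call:
servo_tool(
  series=[
    [[0,0,0.1972],[0.97,-0.378,0],-1],
    [[0,0,0.1972],[0.97,-0.378,0],-1],
    [[0,0,0.1972],[0.97,-0.378,0],-1],
    [[0,0,0.1972],[0.97,-0.378,0],-1],
    [[0,0,0.1972],[0.97,-0.378,0],-1],
    [[0,0,0.1972],[0.97,-0.378,0],-1],
    [[0,0,0.1972],[0.97,-0.378,0],-1],
    [[0,0,0.1972],[0.97,-0.378,0],-1],
    [[0,0,0.1972],[0.97,-0.378,0],-1],
  ],
)

```text
time_s: 1.48
eef_pos: [0.5209, -0.3574, 0.2312]
tcp_rot: [3.141, -0.001, -0.002]
contact_force: [-0.3, 0.2, -0.8]
gripper_width: 0.999
grasp_force: 0.0
```

```bash
python3 - <<'E'
from h import *
s=status.read_state();print(s["time_s"],s["eef_pos"],s["joint_pos"].round(2));c=cam("wrist"); save("w1",c["color"]);print(proj(c,[[.621,-.276,.09]])); print(rel([.621,-.276,.2],down(0)))
E
```

```text
1.475 [ 0.5208756  -0.35744698  0.23122955] [ 0.48  0.6   0.12  1.57 -0.08  0.97 -0.94]
[[189.57049956  85.22819586]]
(array([ 0.0006,  0.0006, -0.0012]), array([ 0.2513, -0.2058,  0.0778]))
```

View pics/w1.png

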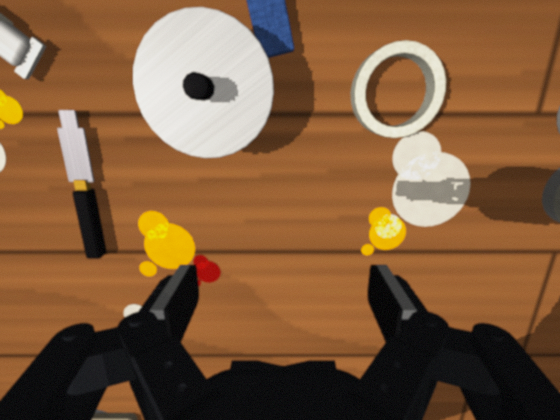

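The wrist view shows the lid disc around (203,82) with the knob top at about (198,86). Knife A's handle runs from (95,257) to (80,190), with its tip at (67,110). The red/yellow paint area is clear.

```bash
cat >> h.py <<'E'
def blobs(c,m,z,amin=150,box=None):
    m=m.astype(np.uint8)
    if box: q=np.zeros_like(m); q[box[1]:box[3],box[0]:box[2]]=m[box[1]:box[3],box[0]:box[2]]; m=q
    out=[]
    for k in cv2.findContours(m,0,cv2.CHAIN_APPROX_NONE)[0]:
        if cv2.contourArea(k)>amin:
            P=onz(c,k.reshape(-1,2),z)[:,:2]*1000
            out.append((k.reshape(-1,2),P,cv2.minAreaRect(P.astype(np.float32))))
    return out
def masks(c):
    h=cv2.cvtColor(c["color"],cv2.COLOR_RGB2HSV); return (h[...,1]<50)&(h[...,2]>120), h[...,2]<55
E
python3 - <<'E'
from h import *
c=cam("wrist"); w,k=masks(c)
for K,P,rr in blobs(c,w,.060,5000): print("lid",K.min(0),K.max(0),cv2.minEnclosingCircle(P.astype(np.float32)),cv2.fitEllipse(P.astype(np.float32)))
for K,P,rr in blobs(c,w,.0115,box=(40,90,110,200)): print("blade",rr)
for K,P,rr in blobs(c,k,.02,box=(60,170,120,280)): print("handle",rr)
for K,P,rr in blobs(c,k,.088,50,box=(170,60,240,110)): print("knob",rr)
E
```

```text
lid [351  40] [468 224] ((567.4063110351562, -495.772216796875), 98.58667755126953) ((572.265380859375, -493.8958435058594), (87.7184829711914, 221.4519805908203), 115.71372985839844)
lid [132   7] [272 156] ((620.6939086914062, -280.4808349609375), 68.84052276611328) ((620.8099975585938, -280.4932861328125), (135.86744689941406, 136.55662536621094), 176.07736206054688)
blade ((557.3475952148438, -106.73257446289062), (30.841949462890625, 84.66593170166016), 89.04151916503906)
handle ((460.9090576171875, -111.7293472290039), (94.8932113647461, 29.387401580810547), 0.01776427961885929)
knob ((620.2877807617188, -283.35028076171875), (25.892908096313477, 20.612651824951172), 83.71508026123047)
```

Call:
servo_tool(
  series=[
    [[0,0,0],[0.25,-0.192,0.1],-1],
    [[0,0,0],[0.25,-0.192,0.1],-1],
    [[0,0,0],[0.25,-0.192,0.1],-1],
    [[0,0,0],[0.25,-0.192,0.1],-1],
    [[0,0,0],[0.25,-0.192,0.25],-1],
    [[0,0,0],[0.25,-0.192,0.35],-1],
    [[0,0,0],[0.25,-0.192,0.408],-1],
    [[0,0,0],[0.25,-0.192,0.408],-1],
    [[0,0,0],[0.25,-0.192,0.408],1],
    [[0,0,0],[0.25,-0.192,0.408],1],
    [[0,0,0],[0.25,-0.192,0.408],1],
    [[0,0,0],[0.25,-0.192,0.408],1],
  ],
)

```text
time_s: 3.08
eef_pos: [0.6222, -0.2802, 0.0694]
tcp_rot: [3.141, 0.0, 0.002]
contact_force: [-1.5, -0.0, 5.8]
gripper_width: 0.261
grasp_force: 58.6
```

Call:
servo_tool(
  series=[
    [[0,0,0],[0,0,-0.08],1],
    [[0,0,0],[0,0,-0.15],1],
    [[0,0,0],[-0.15,0.03,-0.15],1],
    [[0,0,0],[-0.28,0.06,-0.15],1],
    [[0,0,0],[-0.405,0.075,-0.13],1],
    [[0,0,0],[-0.405,0.075,-0.05],1],
    [[0,0,0],[-0.405,0.075,0.03],1],
    [[0,0,0],[-0.405,0.075,0.09],1],
    [[0,0,0],[-0.405,0.075,0.113],1],
    [[0,0,0],[-0.405,0.075,0.116],1],
    [[0,0,0],[-0.405,0.075,0.116],1],
  ],
)

```text
time_s: 4.45
eef_pos: [0.4601, -0.3102, 0.0222]
tcp_rot: [3.141, 0.0, 0.002]
contact_force: [-0.2, -0.4, -1.3]
gripper_width: 0.256
grasp_force: 59.0
```

Call:
servo_tool(
  series=[
    [[0,0,0],[0,0,0],-1],
    [[0,0,0],[0,0,0],-1],
    [[0,0,0],[0,0,0],-1],
    [[0,0,0],[0,0,-0.1],-1],
    [[0,0,0],[0,0,-0.25],-1],
    [[0,0,0],[0,0,-0.4],-1],
    [[0,0,0],[0,-0.15,-0.45],-1],
    [[0,0,0],[0,-0.3,-0.45],-1],
    [[0,0,0],[0,-0.45,-0.45],-1],
    [[0,0,0],[0,-0.5,-0.45],-1],
    [[0,0,0],[0,-0.5,-0.45],-1],
  ],
)

```text
time_s: 5.82
eef_pos: [0.4598, -0.1083, 0.2019]
tcp_rot: [-3.141, -0.006, -0.001]
contact_force: [-0.8, -0.4, 0.9]
gripper_width: 1.0
grasp_force: 0.0
```

```bash
python3 - <<'E'
from h import *
c=cam("wrist"); w,k=masks(c); save("w2",c["color"])
for K,P,rr in blobs(c,w,.0115,200): print("w",K.min(0),K.max(0),rr)
for K,P,rr in blobs(c,k,.02,200): print("k",K.min(0),K.max(0),rr)
E
```

```text
w [290 280] [333 325] ((295.8128662109375, -148.3816375732422), (72.43334197998047, 55.53078842163086), 6.022490501403809)
w [398 122] [520 238] ((458.7693176269531, -312.09442138671875), (137.13136291503906, 136.45947265625), 17.6595516204834)
w [133 118] [151 136] ((520.6263427734375, 43.94150924682617), (18.763343811035156, 19.473392486572266), 24.209989547729492)
w [132  53] [192 126] ((554.7415771484375, 21.169925689697266), (73.44234466552734, 57.12149429321289), 51.83839797973633)
w [267  46] [295 133] ((557.1890258789062, -107.17849731445312), (29.606027603149414, 85.13239288330078), 89.18981170654297)
w [393   0] [559  91] ((598.8802490234375, -297.8080139160156), (81.47274017333984, 162.68136596679688), 0.1572459191083908)
k [  0 265] [559 419] ((225.26736450195312, -104.87841796875), (263.2806396484375, 847.125244140625), 0.15093956887722015)
k [451 176] [484 200] ((456.27655029296875, -317.87152099609375), (39.39723205566406, 23.035646438598633), 64.80404663085938)
k [  0 163] [ 21 235] ((436.0824279785156, 203.331787109375), (23.47859764099121, 90.00153350830078), 73.34972381591797)
k [271 144] [288 223] ((458.31842041015625, -105.26304626464844), (18.709623336791992, 91.4865493774414), 89.40123748779297)
```

View pics/w2.png

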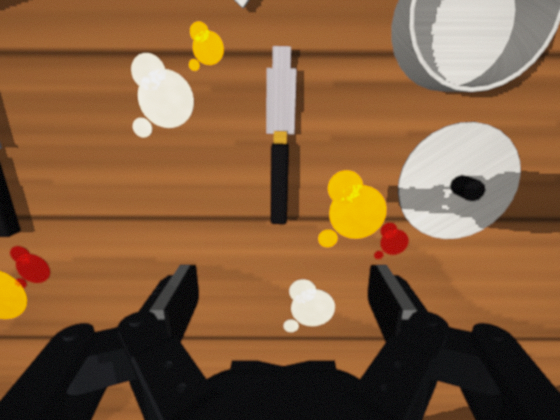

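The wrist view shows the lid flat at (460,180) and knife A vertical in view, with its handle at (280,185) and tip at (282,47). Knife B's handle is at the left edge. Now I grasp the narrow knife.

Call:
servo_tool(
  series=[
    [[0,0,0],[-0.027,-0.007,0.12],-1],
    [[0,0,0],[-0.027,-0.007,0.25],-1],
    [[0,0,0],[-0.027,-0.007,0.38],-1],
    [[0,0,0],[-0.027,-0.007,0.46],-1],
    [[0,0,0],[-0.027,-0.007,0.493],-1],
    [[0,0,0],[-0.027,-0.007,0.493],-1],
    [[0,0,0],[-0.027,-0.007,0.493],1],
    [[0,0,0],[-0.027,-0.007,0.493],1],
    [[0,0,0],[-0.027,-0.007,0.493],1],
    [[0,0,0],[-0.027,-0.007,0.493],1],
    [[0,0,0],[-0.027,-0.007,0.493],1],
  ],
)

```text
time_s: 7.25
eef_pos: [0.4493, -0.1073, 0.0053]
tcp_rot: [-3.141, 0.0, -0.002]
contact_force: [0.1, 0.3, 6.2]
gripper_width: 0.217
grasp_force: 58.7
```

Call:
servo_tool(
  series=[
    [[0,0,0],[0,0,-0.1],1],
    [[0,0,0],[0,0,-0.25],1],
    [[0,0,0],[0,0,-0.4],1],
    [[0,0,0],[0,0,-0.42],1],
    [[0,0,0],[0,0,-0.42],1],
  ],
)

```text
time_s: 7.88
eef_pos: [0.4489, -0.1066, 0.1728]
tcp_rot: [-3.141, -0.001, -0.001]
contact_force: [-0.3, 0.5, -0.1]
gripper_width: 0.218
grasp_force: 58.6
```

```bash
cat >> h.py <<'E'
def held(box=(200,0,370,200),show=None):
    """held knife in the tool frame: blade contour cast onto the tool plane z=zk"""
    c=imaging.camera("wrist"); T=np.linalg.inv(c["T_tool_cam"]); c["R"]=T[:3,:3]; c["t"]=T[:3,3]
    w,k=masks(c)
    if show: save(show,c["color"])
    for K,P,rr in blobs(c,w,-.0055,300,box): 
        p=P[P[:,0]>P[:,0].max()-2]; q=P[P[:,0]<P[:,0].min()+3]; print("blade",K.min(0),K.max(0),rr,"tip",p.mean(0),"root",q.mean(0))
E
python3 - <<'E'
from h import *
held(show="w3")
R=down(0,np.pi/6); tip=np.array([.1515,0,-.005])
print(rel(np.array([.64,-.275,.13])-R@tip,R), rel(np.array([.64,-.275,.13])-R@tip,down(0)))
E
```

```text
blade [239   0] [314 145] ((93.72077178955078, -0.8763561248779297), (30.301849365234375, 56.58082962036133), 88.93798828125) tip [121.59529139  -1.47929529] root [66.26250009 -1.13010709]
(array([-0.0005, -0.3326,  0.0005]), array([ 0.1449,  0.4212, -0.0744])) (array([-0.0006,  0.0008,  0.0004]), array([ 0.1449,  0.4212, -0.0744]))
```

View pics/w3.png

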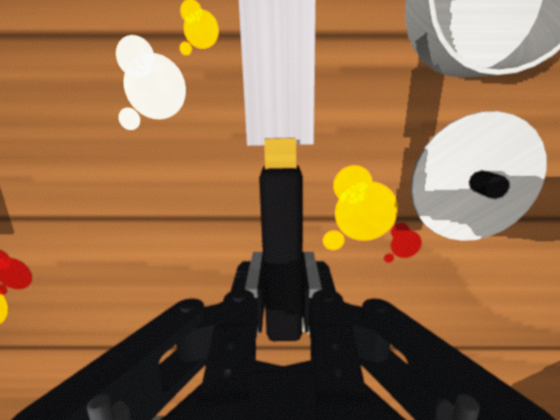

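The knife is held straight: blade root at row 145, axis at column 280. Now I dip it.

Call:
servo_tool(
  series=[
    [[0,-0.1,0],[0.04,0.1,-0.0744],1],
    [[0,-0.2,0],[0.08,0.22,-0.0744],1],
    [[0,-0.3,0],[0.12,0.34,-0.0744],1],
    [[0,-0.333,0],[0.145,0.421,-0.0744],1],
    [[0,-0.333,0],[0.145,0.421,-0.0744],1],
    [[0,-0.333,0],[0.145,0.421,0.06],1],
    [[0,-0.333,0],[0.145,0.421,0.15],1],
    [[0,-0.333,0],[0.145,0.421,0.175],1],
    [[0,-0.333,0],[0.145,0.421,0.175],1],
    [[0,-0.333,0],[0.145,0.421,0.175],1],
    [[0,-0.333,0],[0.145,0.421,0.175],1],
    [[0,-0.333,0],[0.145,0.421,0.175],1],
  ],
)

```text
time_s: 9.43
eef_pos: [0.5072, -0.2757, 0.1033]
tcp_rot: [3.035, 0.0, -0.81]
contact_force: [-0.1, -0.5, -1.0]
gripper_width: 0.216
grasp_force: 58.7
```

```bash
python3 - <<'E'
from h import *
s=status.read_state(); print("tip",s["eef_pos"]+Ro.from_rotvec(s["tcp_rot"]).apply([.1515,-.001,-.005]))
a=cam("side"); save("s1",a["color"],(230,180,410,330),4)
E
```

```text
tip [ 0.64106986 -0.27473814  0.03215234]
```

View pics/s1.png

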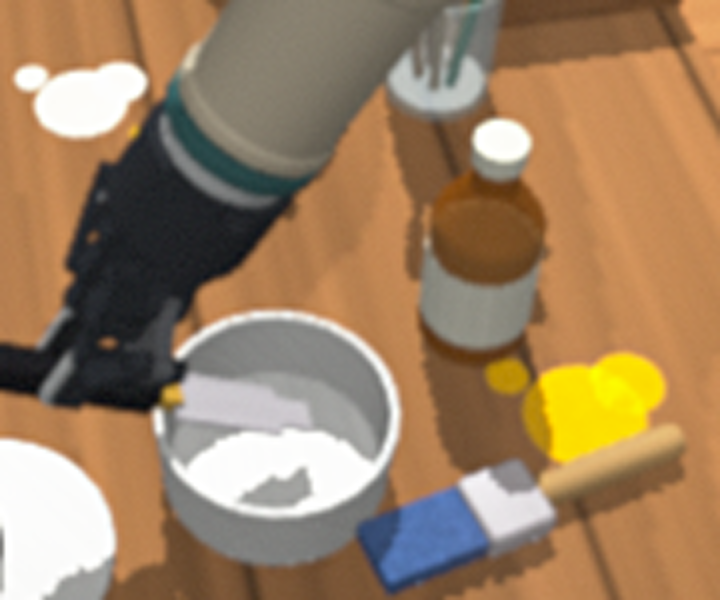

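The side crop shows the blade inside the pot below the rim, with the bottle clear. Next I lift and take a viewing pose in front of the rack.

```bash
python3 - <<'E'
from h import *
for p,y in [([.507,-.2757,.25],0),([.53,-.05,.26],.13),([.54,.17,.26],.273)]: print(rel(p,down(y)))
E
```

```text
(array([ 2.000e-04,  3.323e-01, -0.000e+00]), array([-1.834e-01,  1.000e-04, -3.182e-01]))
(array([-0.0214,  0.3319, -0.0809]), array([-0.146 , -0.5641, -0.3686]))
(array([-0.0452,  0.3303, -0.1698]), array([-0.1244, -1.1141, -0.3813]))
```

Call:
servo_tool(
  series=[
    [[0,0,0],[-0.06,0,-0.1],1],
    [[0,0,0],[-0.12,0,-0.2],1],
    [[0,0.1,0],[-0.183,0,-0.318],1],
    [[0,0.2,0],[-0.175,-0.12,-0.33],1],
    [[-0.01,0.3,-0.04],[-0.165,-0.27,-0.35],1],
    [[-0.02,0.332,-0.08],[-0.155,-0.42,-0.36],1],
    [[-0.021,0.332,-0.081],[-0.146,-0.564,-0.369],1],
    [[-0.03,0.331,-0.11],[-0.14,-0.7,-0.37],1],
    [[-0.04,0.33,-0.15],[-0.13,-0.85,-0.377],1],
    [[-0.045,0.33,-0.17],[-0.125,-1.0,-0.381],1],
    [[-0.045,0.33,-0.17],[-0.125,-1.0,-0.381],1],
    [[-0.045,0.33,-0.17],[-0.125,-1.0,-0.381],1],
  ],
)

```text
time_s: 10.98
eef_pos: [0.5394, 0.1237, 0.2597]
tcp_rot: [3.112, 0.428, -0.003]
contact_force: [0.4, -0.5, -1.4]
gripper_width: 0.215
grasp_force: 58.7
```

```bash
python3 - <<'E'
from h import *
c=cam("wrist"); save("w4",c["color"],None,1.42)
yh=np.array([-.2697,.963,0]); e=np.array([.6677,.1916,.1177])
print(proj(c,[e-.115*yh,e+.115*yh]))
held()
E
```

```text
[[381.49809153  31.18769196]
 [108.89538201  31.5003381 ]]
blade [335 148] [369 199] ((51.015106201171875, 33.26999282836914), (16.16581916809082, 25.214111328125), 84.80101776123047) tip [62.94828865 33.19584583] root [39.54761747 35.36728377]
blade [200 115] [224 184] ((62.13587951660156, -31.75679588317871), (31.179914474487305, 10.890934944152832), 5.130568027496338) tip [ 77.18266738 -32.78996821] root [ 47.88873745 -34.0815933 ]
blade [200   0] [369 144] ((93.41455841064453, 1.5511970520019531), (56.1031494140625, 69.18324279785156), 0.05880417302250862) tip [121.40958379   1.53895952] root [66.17451448 -1.06163482]
```

View pics/w4.png

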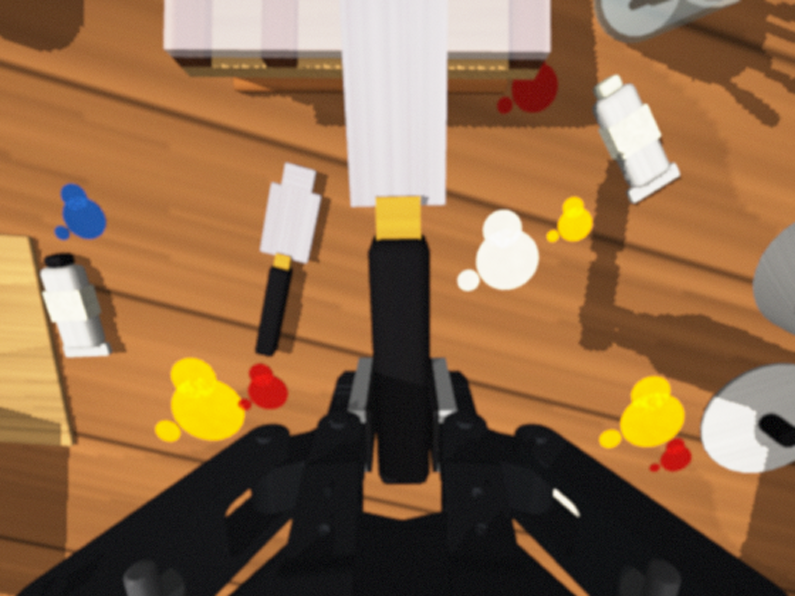

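The wrist view shows the rack roof's front edge with its left corner at (116,34.5) and right corner at (387,36.6) in original pixels. Knife B is at left, its handle near (193,218) and its blade at (205,150).

```bash
python3 - <<'E'
from h import *
c=cam("wrist"); h=cv2.cvtColor(c["color"],cv2.COLOR_RGB2HSV)
# roof front edge: last bright row per column
g=cv2.cvtColor(c["color"],cv2.COLOR_RGB2GRAY).astype(int)
us=[u for u in list(range(122,232,6))+list(range(322,384,6))]
vs=[15+np.argmin(np.diff(g[15:60,u])) +.5 for u in us]; f=np.polyfit(us,vs,1); print(f,np.std(np.polyval(f,us)-vs))
for v in (24,30):
    row=np.diff(g[v,:]); print("L",95+np.argmax(row[95:140])+.5,"R",360+np.argmin(row[360:420])+.5)
for z in (.115,.1177):
    P=onz(c,[[116.3,np.polyval(f,116.3)],[387.2,np.polyval(f,387.2)]],z); d=P[0]-P[1]; print(z,P.round(4),np.linalg.norm(d),"yaw",np.arctan2(-d[0],d[1]),P.mean(0))
print("L/R via mask",np.where(np.abs(np.diff(g[28]))>25)[0])
E
```

```text
[9.06555478e-03 3.35527652e+01] 2.3066532096148467
L 112.5 R 385.5
L 112.5 R 385.5
0.115 [[0.637  0.2961 0.115 ]
 [0.6969 0.0721 0.115 ]] 0.23183589401675272 yaw 0.261075302637166 [0.6669298  0.18411655 0.115     ]
0.1177 [[0.6368 0.2947 0.1177]
 [0.6961 0.0728 0.1177]] 0.22966010867335135 yaw 0.2610753026371659 [0.66647226 0.18373492 0.1177    ]
L/R via mask [112 113 384 385 386]
```

```bash
python3 - <<'E'
from h import *
c=cam("wrist"); im=c["color"].astype(int)
for v in (10,20): 
    g=im[v-3:v+4].mean((0,2)); d=np.diff(g); 
    print(v,[(u,round(d[u])) for u in range(100,400) if abs(d[u])>4])
    # predicted columns for slot walls at wall-top plane (z_head=5.5mm) for given origin
yaw=.265; O=np.array([.666,.1855,.1177]);
xh=np.array([np.cos(yaw)*np.cos(.349),np.sin(yaw)*np.cos(.349),-np.sin(.349)]); yh=np.array([-np.sin(yaw),np.cos(yaw),0]); zh=np.cross(xh,yh)
O=O-.0135*zh; print("origin",O)
for y in (.115,.095,.06,.04,-.01,-.03,-.095,-.115):
    for zz in ([.0135] if abs(y)>.1 else [.0055]): 
        print(y,[proj(c,[O+x*xh+y*yh+zz*zh])[0].round(1).tolist() for x in (0,.01,.02)])
E
```

```text
10 [(111, 10), (112, 38), (113, 47), (114, 21), (115, 4), (146, 5), (147, 7), (148, 4), (181, -5), (182, -4), (207, 8), (208, 4), (355, -8), (356, -5), (383, -13), (384, -47), (385, -59), (386, -24)]
20 [(111, 14), (112, 39), (113, 41), (114, 16), (146, 4), (147, 6), (181, -5), (207, 7), (208, 5), (355, -7), (356, -7), (383, -14), (384, -46), (385, -59), (386, -25)]
origin [0.66154471 0.18429091 0.10501385]
0.115 [[114.1, 35.4], [114.3, 23.7], [114.5, 12.1]]
0.095 [[142.1, 41.0], [142.3, 29.7], [142.5, 18.5]]
0.06 [[182.2, 41.1], [182.3, 29.9], [182.4, 18.6]]
0.04 [[205.0, 41.2], [205.2, 30.0], [205.3, 18.7]]
-0.01 [[262.2, 41.5], [262.3, 30.2], [262.3, 19.0]]
-0.03 [[285.1, 41.6], [285.1, 30.3], [285.1, 19.1]]
-0.095 [[359.3, 41.9], [359.3, 30.6], [359.2, 19.4]]
-0.115 [[385.3, 36.5], [385.2, 24.9], [385.2, 13.3]]
```

The rack geometry is consistent with the picture: predicted edges and slot walls fall within 1–2 px. I now compute the insertion poses.

```bash
cat >> h.py <<'E'
YAW=.265; O=np.array([.6615,.1844,.105]); RH=down(YAW,np.radians(20))
def ins(x,y,tip,z=0):
    yh=np.array([-np.sin(YAW),np.cos(YAW),0]); xh=RH[:,0]; zh=np.cross(xh,yh)
    p=O+x*xh+y*yh+z*zh-RH@np.array(tip); t,sft=rel(p,RH); print(x,"turn",t,"shift",sft,"pos",p.round(4))
def tipnow(tip):
    s=status.read_state(); X=s["eef_pos"]+Ro.from_rotvec(s["tcp_rot"]).apply(tip)-O
    yh=np.array([-np.sin(YAW),np.cos(YAW),0]); zh=np.cross(RH[:,0],yh); print("tip in head",[round(float(X@a),4) for a in (RH[:,0],yh,zh)])
E
python3 - <<'E'
from h import *
ins(-.03,.0775,[.1515,-.0015,-.005])
E
```

```text
-0.03 turn [ 2.000e-04 -2.215e-01  3.300e-03] shift [-0.0948 -0.2597  0.2438] pos [0.4753 0.2126 0.1624]
```

Call:
servo_tool(
  series=[
    [[0,-0.1,0.003],[-0.095,-0.1,0.02],1],
    [[0,-0.2,0.003],[-0.095,-0.2,0.08],1],
    [[0,-0.2215,0.003],[-0.095,-0.26,0.16],1],
    [[0,-0.2215,0.003],[-0.095,-0.26,0.2438],1],
    [[0,-0.2215,0.003],[-0.095,-0.26,0.2438],1],
    [[0,-0.2215,0.003],[-0.095,-0.26,0.2438],1],
    [[0,-0.2215,0.003],[-0.095,-0.26,0.2438],1],
  ],
)

```text
time_s: 12.05
eef_pos: [0.476, 0.2139, 0.1638]
tcp_rot: [3.023, 0.407, -0.529]
contact_force: [0.0, 0.6, -0.1]
gripper_width: 0.213
grasp_force: 58.7
```

```bash
python3 - <<'E'
from h import *
t=[.1515,-.0015,-.005]; tipnow(t); ins(-.03,.0775,t); ins(.078,.0775,t)
a=cam("side"); save("s2",a["color"],(180,80,360,215),4); print(proj(a,O+.0775*np.array([-np.sin(YAW),np.cos(YAW),0])))
E
```

```text
tip in head [-0.0296, 0.0789, 0.0021]
-0.03 turn [ 0.0002 -0.0018  0.0014] shift [-0.0011  0.0028  0.0041] pos [0.4753 0.2126 0.1624]
0.078 turn [ 0.0002 -0.0018  0.0014] shift [0.2689 0.0034 0.0049] pos [0.5733 0.2392 0.1254]
[[269.04861394 118.59677833]]
```

View pics/s2.png

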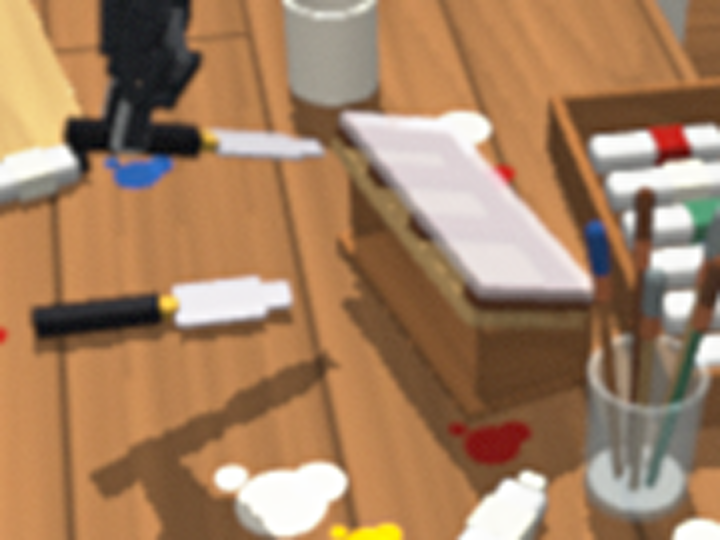

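The side crop shows the knife tip at crop (322,150), lined up with the predicted mouth at (356,154). I insert it partway first.

Call:
servo_tool(
  series=[
    [[0,-0.002,0.001],[0,0.003,0.0045],1],
    [[0,-0.002,0.001],[0.05,0.003,0.0045],1],
    [[0,-0.002,0.001],[0.09,0.003,0.0045],1],
    [[0,-0.002,0.001],[0.13,0.003,0.0045],1],
    [[0,-0.002,0.001],[0.13,0.003,0.0045],1],
    [[0,-0.002,0.001],[0.13,0.003,0.0045],1],
  ],
)

```text
time_s: 12.85
eef_pos: [0.5211, 0.2257, 0.1429]
tcp_rot: [3.02, 0.405, -0.539]
contact_force: [-0.0, -0.1, -1.2]
gripper_width: 0.214
grasp_force: 58.7
```

```bash
python3 - <<'E'
from h import *
t=[.1515,-.0015,-.005]; tipnow(t); held(show="w5"); ins(.078,.0775,t)
E
```

```text
tip in head [0.0214, 0.0784, -0.0026]
blade [239   0] [318 169] ((87.84677124023438, -0.011121749877929688), (32.17396545410156, 67.62128448486328), 88.86547088623047) tip [121.1998813   -1.65614733] root [55.28019126 -5.98793648]
0.078 turn [0.0006 0.0024 0.001 ] shift [ 0.1415  0.0021 -0.0053] pos [0.5733 0.2392 0.1254]
```

View pics/w5.png

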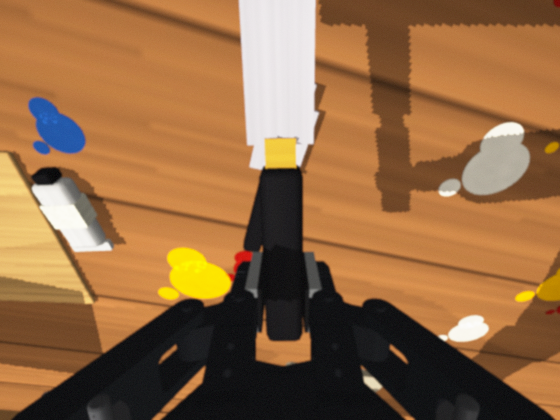

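The knife is unchanged in the grip with no contact force, so I continue home.

Call:
servo_tool(
  series=[
    [[0,0.002,0.001],[0.03,0.002,-0.005],1],
    [[0,0.002,0.001],[0.07,0.002,-0.005],1],
    [[0,0.002,0.001],[0.11,0.002,-0.005],1],
    [[0,0.002,0.001],[0.1415,0.002,-0.005],1],
    [[0,0.002,0.001],[0.1415,0.002,-0.005],1],
    [[0,0.002,0.001],[0.1415,0.002,-0.005],1],
  ],
)

```text
time_s: 13.65
eef_pos: [0.5736, 0.2393, 0.1251]
tcp_rot: [3.022, 0.403, -0.533]
contact_force: [-0.8, -0.2, -0.3]
gripper_width: 0.219
grasp_force: 58.7
```

```bash
python3 - <<'E'
from h import *
t=[.1515,-.0015,-.005]; tipnow(t); held(box=(235,100,320,200)); ins(.078,.0775,t)
E
```

```text
tip in head [0.0784, 0.0775, -0.0002]
blade [297 155] [314 199] ((49.979312896728516, 11.659466743469238), (7.184730052947998, 21.639232635498047), 82.87388610839844) tip [59.66268629 10.03543652] root [40.17160482 11.64810324]
blade [235 100] [319 144] ((74.74502563476562, -1.84429931640625), (18.83017921447754, 37.529048919677734), 0.07982762902975082) tip [84.0717725  -1.76184885] root [66.16036445 -0.9677663 ]
0.078 turn [0.0006 0.0002 0.0001] shift [-0.0008  0.0002 -0.0001] pos [0.5733 0.2392 0.1254]
```

Call:
servo_tool(
  series=[
    [[0,0,0],[0,0,0],0.2],
    [[0,0,0],[0,0,0],-1],
    [[0,0,0],[0,0,0],-1],
    [[0,0,0],[0,0,0],-1],
    [[0,0,0],[0,0,-0.06],-1],
    [[0,0,0],[0,0,-0.15],-1],
    [[0,0,0],[-0.05,0,-0.28],-1],
    [[0,0,0],[-0.15,0,-0.3],-1],
    [[0,0.1,0],[-0.25,0,-0.28],-1],
    [[0,0.2,0],[-0.33,0.02,-0.26],-1],
    [[0,0.222,0],[-0.35,0.02,-0.25],-1],
    [[0,0.222,0],[-0.35,0.02,-0.25],-1],
  ],
)

```text
time_s: 15.2
eef_pos: [0.4807, 0.2065, 0.2677]
tcp_rot: [-3.113, -0.416, 0.001]
contact_force: [1.0, 1.3, 0.8]
gripper_width: 0.999
grasp_force: 0.0
```

```bash
python3 - <<'E'
from h import *
c=cam("wrist"); w,k=masks(c); save("w6",c["color"],None,1.4)
for K,P,rr in blobs(c,w,.0115,200): print("w",K.min(0),K.max(0),rr)
for K,P,rr in blobs(c,k,.02,200): print("k",K.min(0),K.max(0),rr)
E
```

```text
w [444 313] [471 331] ((309.97491455078125, -135.88473510742188), (52.1943244934082, 26.2112979888916), 51.8953971862793)
w [ 98 163] [142 228] ((384.84124755859375, 417.15966796875), (94.40270233154297, 45.158138275146484), 18.795629501342773)
w [406 120] [448 177] ((554.9063110351562, 30.653244018554688), (73.32997131347656, 57.153289794921875), 50.80791473388672)
w [255  89] [299 158] ((539.2264404296875, 227.76162719726562), (45.57650375366211, 85.61617279052734), 89.863037109375)
w [500  20] [556 113] ((683.35302734375, -44.46063995361328), (107.4147720336914, 47.1912841796875), 49.22294616699219)
w [257   0] [291  11] ((664.1727294921875, 266.10003662109375), (10.912811279296875, 39.39244842529297), 15.164301872253418)
k [  0 266] [559 419] ((189.67762756347656, 133.32940673828125), (315.42205810546875, 1019.6801147460938), 15.183761596679688)
k [248 163] [274 225] ((440.98370361328125, 227.20982360839844), (90.42455291748047, 19.156339645385742), 1.0573461055755615)
k [263  21] [285 130] ((588.6256103515625, 245.7562255859375), (121.37016296386719, 25.966289520263672), 14.82815933227539)
```

View pics/w6.png

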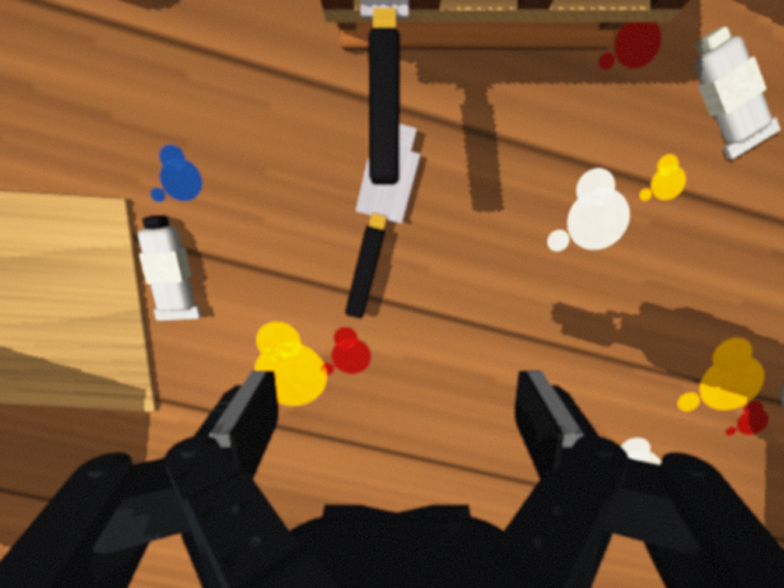

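The narrow knife sits in its slot with about 7 mm of blade showing. Knife B's blade is 45.6 mm wide, so it is mid; its handle is at (0.441,0.227), lying along +x.

```bash
python3 - <<'E'
from h import *
print(rel([.432,.2272,.2],down(0)),rel([.432,.2272,.0055],down(0)))
E
```

```text
(array([ 0.    , -0.0004,  0.1696]), array([-0.1083, -0.082 ,  0.169 ])) (array([ 0.    , -0.0004,  0.1696]), array([-0.1086, -0.082 ,  0.6552]))
```

Call:
servo_tool(
  series=[
    [[0,0,0.1],[-0.1085,-0.082,0.08],-1],
    [[0,0,0.1696],[-0.1085,-0.082,0.2],-1],
    [[0,0,0.1696],[-0.1085,-0.082,0.35],-1],
    [[0,0,0.1696],[-0.1085,-0.082,0.5],-1],
    [[0,0,0.1696],[-0.1085,-0.082,0.61],-1],
    [[0,0,0.1696],[-0.1085,-0.082,0.655],-1],
    [[0,0,0.1696],[-0.1085,-0.082,0.655],-1],
    [[0,0,0.1696],[-0.1085,-0.082,0.655],1],
    [[0,0,0.1696],[-0.1085,-0.082,0.655],1],
    [[0,0,0.1696],[-0.1085,-0.082,0.655],1],
    [[0,0,0.1696],[-0.1085,-0.082,0.655],1],
    [[0,0,0.1696],[-0.1085,-0.082,0.655],1],
  ],
)

```text
time_s: 16.75
eef_pos: [0.4318, 0.2268, 0.0057]
tcp_rot: [-3.141, 0.001, -0.001]
contact_force: [-0.8, -0.1, 6.4]
gripper_width: 0.212
grasp_force: 59.6
```

Call:
servo_tool(
  series=[
    [[0,0,0],[0,0,-0.06],1],
    [[0,0,0],[0,0.06,-0.1],1],
    [[0,0,0],[0,0.2,-0.1],1],
    [[0,0,0],[0,0.35,-0.1],1],
    [[0,0,0],[0,0.5,-0.2],1],
    [[0,0,0],[0,0.65,-0.34],1],
    [[0,0,0],[0,0.7,-0.42],1],
    [[0,0,0],[0,0.7,-0.42],1],
    [[0,0,0],[0,0.7,-0.42],1],
  ],
)

```text
time_s: 17.88
eef_pos: [0.4303, -0.0535, 0.1731]
tcp_rot: [-3.142, 0.003, 0.001]
contact_force: [-0.2, 0.4, -1.5]
gripper_width: 0.213
grasp_force: 58.9
```

```bash
python3 - <<'E'
from h import *
held()
s=status.read_state();print(s["eef_pos"])
R=down(0,np.pi/6); tip=np.array([.1515,0,-.005])
for z in (.13,.03): print(rel(np.array([.64,-.278,z])-R@tip,R))
E
```

```text
blade [200   0] [335 145] ((93.44285583496094, -6.205289840698242), (56.555152893066406, 57.52763366699219), 0.062289636582136154) tip [121.63230362  -0.673175  ] root [65.7531081  -0.48938178]
[ 0.43003919 -0.05272058  0.17246881]
(array([-1.00e-04, -3.32e-01, -1.00e-04]), array([ 0.1906,  0.5631, -0.0729]))
(array([-1.00e-04, -3.32e-01, -1.00e-04]), array([0.1911, 0.5632, 0.1771]))
```

Call:
servo_tool(
  series=[
    [[0,-0.1,0],[0.05,0.14,-0.073],1],
    [[0,-0.2,0],[0.1,0.28,-0.073],1],
    [[0,-0.3,0],[0.15,0.42,-0.073],1],
    [[0,-0.332,0],[0.19,0.55,-0.073],1],
    [[0,-0.332,0],[0.19,0.563,-0.073],1],
    [[0,-0.332,0],[0.19,0.563,0.06],1],
    [[0,-0.332,0],[0.19,0.563,0.15],1],
    [[0,-0.332,0],[0.19,0.563,0.177],1],
    [[0,-0.332,0],[0.19,0.563,0.177],1],
    [[0,-0.332,0],[0.19,0.563,0.177],1],
    [[0,-0.332,0],[0.19,0.563,0.177],1],
    [[0,-0.332,0],[0.19,0.563,0.177],1],
  ],
)

```text
time_s: 19.42
eef_pos: [0.5074, -0.2791, 0.1034]
tcp_rot: [3.035, -0.002, -0.808]
contact_force: [0.3, -1.0, -0.6]
gripper_width: 0.217
grasp_force: 59.1
```

```bash
python3 - <<'E'
from h import *
s=status.read_state(); print("tip",s["eef_pos"]+Ro.from_rotvec(s["tcp_rot"]).apply([.1515,-.001,-.005]))
held(box=(180,20,370,200))
for p,y in [([.507,-.2757,.25],0),([.49,-.05,.26],.13),([.48,.1,.26],.265)]: print(rel(p,down(y)))
E
```

```text
tip [ 0.64135981 -0.27827842  0.03246609]
blade [240 155] [265 199] ((49.962100982666016, -13.584321975708008), (22.826894760131836, 10.168559074401855), 9.448925971984863) tip [59.65205558 -8.78199507] root [ 39.91227826 -14.99300749]
blade [180  20] [369 199] ((77.02653503417969, -0.623779296875), (75.23465728759766, 86.18156433105469), 0.07796378433704376) tip [114.59141827  -1.59507158] root [39.96117533 26.46533388]
(array([ 0.0007,  0.3315, -0.0007]), array([-0.1832, -0.0078, -0.318 ]))
(array([-0.0208,  0.331 , -0.0816]), array([-0.2333, -0.5719, -0.319 ]))
(array([-0.0432,  0.3296, -0.1656]), array([-0.2555, -0.9469, -0.3068]))
```

Call:
servo_tool(
  series=[
    [[0,0,0],[-0.06,0,-0.1],1],
    [[0,0,0],[-0.12,0,-0.2],1],
    [[0,0.1,0],[-0.183,-0.008,-0.318],1],
    [[0,0.2,0],[-0.195,-0.12,-0.318],1],
    [[-0.01,0.3,-0.04],[-0.21,-0.27,-0.318],1],
    [[-0.02,0.331,-0.08],[-0.22,-0.42,-0.318],1],
    [[-0.021,0.331,-0.081],[-0.233,-0.57,-0.318],1],
    [[-0.03,0.331,-0.11],[-0.24,-0.7,-0.315],1],
    [[-0.04,0.33,-0.15],[-0.25,-0.83,-0.31],1],
    [[-0.043,0.33,-0.1656],[-0.2555,-0.947,-0.307],1],
    [[-0.043,0.33,-0.1656],[-0.2555,-0.947,-0.307],1],
    [[-0.043,0.33,-0.1656],[-0.2555,-0.947,-0.307],1],
  ],
)

```text
time_s: 20.98
eef_pos: [0.4798, 0.0992, 0.2598]
tcp_rot: [-3.114, -0.414, 0.001]
contact_force: [0.2, -0.3, -1.3]
gripper_width: 0.217
grasp_force: 59.1
```

```bash
python3 - <<'E'
from h import *
c=imaging.camera("wrist"); w,k=masks(c); T=np.linalg.inv(c["T_tool_cam"]); c["R"]=T[:3,:3]; c["t"]=T[:3,3]
im=c["color"].astype(int)
for v in (120,60,20): print([ (u,d) for u,d in enumerate(np.diff(im[v-2:v+3].mean((0,2))).round()) if 190<u<380 and abs(d)>8])
held(); ins(-.03,.015,[.151,-.0007,-.005])
E
```

```text
[(228, np.float64(29.0)), (229, np.float64(43.0)), (230, np.float64(21.0)), (330, np.float64(-24.0)), (331, np.float64(-37.0)), (332, np.float64(-27.0)), (335, np.float64(17.0)), (336, np.float64(34.0)), (337, np.float64(41.0)), (338, np.float64(20.0)), (371, np.float64(-9.0)), (372, np.float64(-17.0)), (373, np.float64(-28.0)), (374, np.float64(-30.0)), (375, np.float64(-20.0))]
[(224, np.float64(45.0)), (225, np.float64(58.0)), (226, np.float64(27.0)), (332, np.float64(-21.0)), (333, np.float64(-40.0)), (334, np.float64(-35.0)), (335, np.float64(-12.0))]
[(209, np.float64(-14.0)), (210, np.float64(-15.0)), (221, np.float64(37.0)), (222, np.float64(61.0)), (223, np.float64(41.0)), (224, np.float64(13.0)), (333, np.float64(-12.0)), (334, np.float64(-49.0)), (335, np.float64(-65.0)), (336, np.float64(-32.0))]
blade [221   0] [369 158] ((90.4051513671875, 8.365823745727539), (62.87297058105469, 63.379695892333984), 88.90746307373047) tip [121.39442369  -0.63647368] root [60.08295135 27.99440276]
-0.03 turn [-0.0004 -0.2221 -0.0018] shift [ 0.0644 -0.1245  0.2441] pos [0.492  0.1532 0.1622]
```

Call:
servo_tool(
  series=[
    [[0,-0.1,-0.002],[0.064,-0.06,0.02],1],
    [[0,-0.2,-0.002],[0.064,-0.127,0.08],1],
    [[0,-0.222,-0.002],[0.064,-0.127,0.16],1],
    [[0,-0.222,-0.002],[0.064,-0.127,0.244],1],
    [[0,-0.222,-0.002],[0.064,-0.127,0.244],1],
    [[0,-0.222,-0.002],[0.064,-0.127,0.244],1],
    [[0,-0.222,-0.002],[0.064,-0.127,0.244],1],
  ],
)

```text
time_s: 21.95
eef_pos: [0.4923, 0.1557, 0.1636]
tcp_rot: [3.024, 0.407, -0.529]
contact_force: [0.8, 0.7, -0.9]
gripper_width: 0.214
grasp_force: 59.1
```

```bash
python3 - <<'E'
from h import *
t=[.151,-.0017,-.005]; tipnow(t); ins(-.03,.015,t); ins(.022,.015,t); ins(.078,.015,t)
a=cam("side"); save("s3",a["color"],(180,80,360,215),4)
E
```

```text
tip in head [-0.0296, 0.0187, 0.0022]
-0.03 turn [-0.0004 -0.002   0.0017] shift [-0.0011  0.0083  0.0042] pos [0.4922 0.1522 0.1622]
0.022 turn [-0.0004 -0.002   0.0017] shift [0.1289 0.0086 0.0046] pos [0.5394 0.165  0.1444]
0.078 turn [-0.0004 -0.002   0.0017] shift [0.2689 0.009  0.005 ] pos [0.5902 0.1788 0.1253]
```

View pics/s3.png

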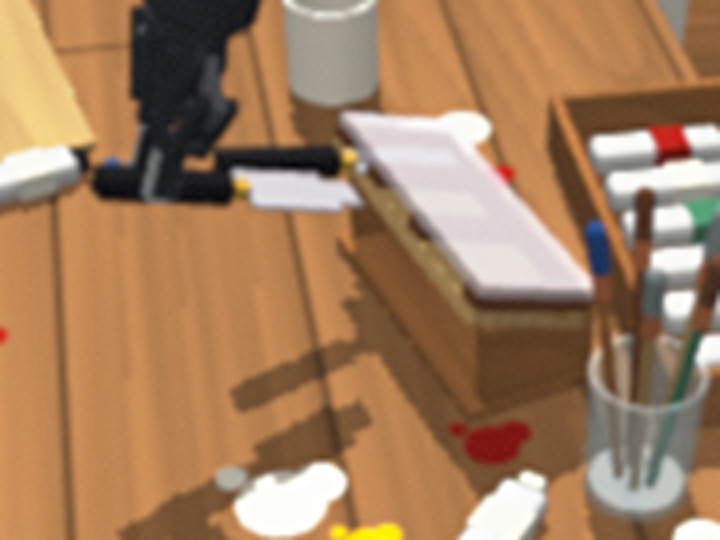

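The side crop shows the narrow knife seated and the mid knife in front of its slot, with the tip at crop (360,203). I make a small sideways correction and then insert.

Call:
servo_tool(
  series=[
    [[0,-0.002,0.001],[0,0.0085,0.0045],1],
    [[0,-0.002,0.001],[0,0.0085,0.0045],1],
    [[0,-0.002,0.001],[0.05,0.0085,0.0045],1],
    [[0,-0.002,0.001],[0.09,0.0085,0.0045],1],
    [[0,-0.002,0.001],[0.13,0.0085,0.003],1],
    [[0,-0.002,0.001],[0.13,0.0085,0.001],1],
    [[0,-0.002,0.001],[0.13,0.0085,0.001],1],
  ],
)

```text
time_s: 22.88
eef_pos: [0.5386, 0.1653, 0.1441]
tcp_rot: [3.021, 0.405, -0.539]
contact_force: [0.6, -0.6, -0.8]
gripper_width: 0.216
grasp_force: 59.1
```

```bash
python3 - <<'E'
from h import *
t=[.151,-.0017,-.005]; tipnow(t); held(box=(190,60,370,165)); ins(.022,.015,t); ins(.078,.015,t)
E
```

```text
tip in head [0.0215, 0.0156, -0.0012]
blade [226  60] [333 145] ((82.38041687011719, -0.2531871795654297), (35.00669479370117, 45.67403030395508), 0.07828996330499649) tip [99.78781567 -0.59926804] root [65.40349585 -0.42356099]
0.022 turn [-0.0002  0.0023  0.0009] shift [ 0.0014  0.0013 -0.0012] pos [0.5394 0.165  0.1444]
0.078 turn [-0.0002  0.0023  0.0009] shift [ 0.1414  0.0015 -0.0017] pos [0.5902 0.1788 0.1253]
```

Call:
servo_tool(
  series=[
    [[0,0.002,0.001],[0.03,0,-0.002],1],
    [[0,0.002,0.001],[0.07,0,-0.002],1],
    [[0,0.002,0.001],[0.11,0,-0.002],1],
    [[0,0.002,0.001],[0.1414,0,-0.002],1],
    [[0,0.002,0.001],[0.1414,0,-0.002],1],
    [[0,0.002,0.001],[0.1414,0,-0.002],1],
  ],
)

```text
time_s: 23.68
eef_pos: [0.5904, 0.1795, 0.1252]
tcp_rot: [3.023, 0.403, -0.534]
contact_force: [0.5, 0.7, -1.2]
gripper_width: 0.214
grasp_force: 59.1
```

```bash
python3 - <<'E'
from h import *
t=[.151,-.001,-.005]; tipnow(t); held(box=(190,90,370,165)); ins(.078,.015,t)
E
```

```text
tip in head [0.0784, 0.0148, -0.0]
blade [190  90] [369 145] ((76.54393005371094, -0.745697021484375), (23.3287353515625, 80.099365234375), 0.07936573773622513) tip [88.16540785 -0.65412779] root [65.44158349 -0.80359373]
0.078 turn [-0.0002  0.0001 -0.0001] shift [-0.0007 -0.0003  0.0004] pos [0.59   0.1795 0.1253]
```

Call:
servo_tool(
  series=[
    [[0,0,0],[0,0,0],0.3],
    [[0,0,0],[0,0,0],0.1],
    [[0,0,0],[0,0,0],0.1],
    [[0,0,0],[0,0,0],0.1],
    [[0,0,0],[0,0,-0.06],0.1],
    [[0,0,0],[0,0,-0.15],0.1],
    [[0,0,0],[-0.05,0,-0.28],0.1],
    [[0,0,0],[-0.15,0,-0.3],-1],
    [[0,0.1,0],[-0.25,0,-0.28],-1],
    [[0,0.2,0],[-0.33,0.02,-0.26],-1],
    [[0,0.222,0],[-0.35,0.02,-0.25],-1],
    [[0,0.222,0],[-0.35,0.02,-0.25],-1],
  ],
)

```text
time_s: 25.22
eef_pos: [0.4976, 0.1465, 0.2678]
tcp_rot: [-3.112, -0.415, 0.0]
contact_force: [0.1, 0.7, 0.8]
gripper_width: 0.998
grasp_force: 0.0
```

```bash
python3 - <<'E'
from h import *
c=cam("wrist"); a=cam("side"); w,k=masks(a)
for K,P,rr in blobs(a,k,.02,60): print("k",K.min(0),K.max(0),rr)
A=cv2.resize(a["color"][75:345,180:360],(400,600)); B=cv2.resize(c["color"],(400,300)); C=cv2.resize(cam("scene")["color"],(400,300))
save("m2",np.hstack([A,np.vstack([B,C])]))
E
```

```text
k [219 307] [229 320] ((458.1170654296875, -304.20989990234375), (19.76835823059082, 33.236534118652344), 7.964265823364258)
k [242 128] [273 136] ((611.0722045898438, 318.7100830078125), (38.32806396484375, 96.86180877685547), 84.54313659667969)
k [234 117] [264 124] ((592.6212768554688, 387.11602783203125), (36.19451141357422, 96.8593521118164), 84.29126739501953)
k [189  18] [226  95] ((487.52496337890625, 894.01611328125), (671.5787963867188, 149.87474060058594), 88.7080078125)
k [ 0 11] [30 76] ((-315.9071044921875, 1147.263916015625), (22.65209197998047, 725.9580688476562), 22.705331802368164)
```

View pics/m2.png

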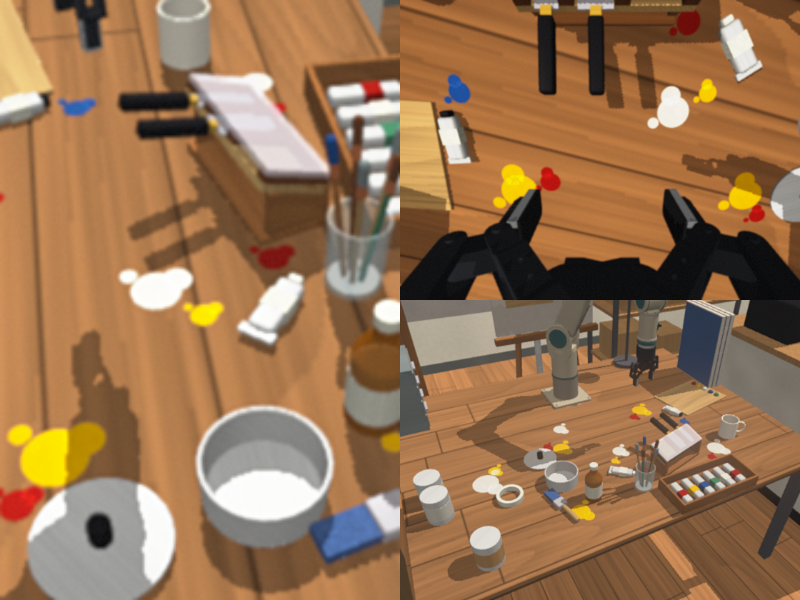

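Both knives sit in their slots and no third knife is on the bench (side, wrist and scene views). The lid lies at left with its knob visible, and the pot is open. Next, the lid.

```bash
python3 - <<'E'
from h import *
for p,y in [([.48,-.08,.25],.13),([.459,-.311,.2],0)]: print(rel(p,down(y)))
E
```

```text
(array([ 0.0002, -0.0006,  0.0865]), array([-0.1984,  0.5341,  0.0429]))
(array([ 0.0002, -0.0006,  0.1693]), array([-0.401 ,  1.0775,  0.168 ]))
```

Call:
servo_tool(
  series=[
    [[0,0,0.03],[-0.06,0.15,0.01],-1],
    [[0,0,0.06],[-0.12,0.3,0.02],-1],
    [[0,0,0.09],[-0.17,0.45,0.04],-1],
    [[0,0,0.12],[-0.22,0.6,0.06],-1],
    [[0,0,0.15],[-0.28,0.75,0.1],-1],
    [[0,0,0.169],[-0.34,0.88,0.13],-1],
    [[0,0,0.169],[-0.38,0.98,0.15],-1],
    [[0,0,0.169],[-0.38,1.0,0.15],-1],
    [[0,0,0.169],[-0.38,1.0,0.15],-1],
  ],
)

```text
time_s: 26.5
eef_pos: [0.4577, -0.2801, 0.2063]
tcp_rot: [-3.141, 0.001, 0.002]
contact_force: [0.1, 0.7, 0.3]
gripper_width: 0.999
grasp_force: 0.0
```

```bash
python3 - <<'E'
from h import *
c=cam("wrist"); w,k=masks(c); save("w7",c["color"])
for K,P,rr in blobs(c,w,.011,3000): print("w",K.min(0),K.max(0),cv2.fitEllipse(P.astype(np.float32)))
for K,P,rr in blobs(c,k,.043,60,box=(150,100,560,260)): print("k",K.min(0),K.max(0),rr)
print(proj(c,[[.621,-.2805,.055]]),rel([.459,-.311,.024],down(0)))
E
```

```text
w [250 119] [368 234] ((458.6597595214844, -311.4606628417969), (136.64768981933594, 137.10256958007812), 171.01181030273438)
w [473  73] [559 184] ((509.8886413574219, -537.9502563476562), (90.0413589477539, 125.68013763427734), 119.03681945800781)
w [437   0] [552  75] ((611.3363037109375, -490.3486328125), (74.3907470703125, 107.70169830322266), 0.3937695622444153)
w [206   0] [357  88] ((605.1224975585938, -284.0244140625), (85.38945770263672, 148.4899444580078), 176.9822235107422)
k [301 173] [320 195] ((461.82403564453125, -310.4327392578125), (24.091402053833008, 20.245759963989258), 1.0057591199874878)
[[281.82700173   5.74933538]] (array([-0.0006,  0.0007,  0.0006]), array([0.0034, 0.0811, 0.4558]))
```

View pics/w7.png

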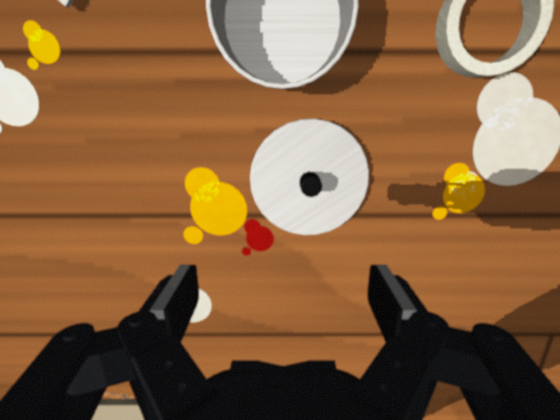

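The view shows the lid at (310,177) with its knob at (311,184), and the pot rim's lower arc bottoming at (282,88).

```bash
python3 - <<'E'
from h import *
from scipy.optimize import least_squares
c=cam("wrist"); g=c["color"].astype(int); w=(cv2.cvtColor(c["color"],cv2.COLOR_RGB2HSV)[...,1]<70)
pts=[]
for u in range(225,340,5):   # lowest bright, unsaturated rim pixel per column
    v=np.where(w[:110,u]&(g[:110,u].mean(1)>110))[0]
    if len(v): pts.append((u,v.max()+.5))
P=onz(c,pts,.055)[:,:2]
f=least_squares(lambda p:np.hypot(P[:,0]-p[0],P[:,1]-p[1])-.065,[.621,-.2805],loss="soft_l1",f_scale=.001)
print(len(P),f.x,np.std(f.fun))
E
```

```text
23 [ 0.6207261 -0.2804737] 0.00025974487072047094
```

Call:
servo_tool(
  series=[
    [[0,0,0],[0.004,0.079,0.1],-1],
    [[0,0,0],[0.004,0.079,0.2],-1],
    [[0,0,0],[0.004,0.079,0.32],-1],
    [[0,0,0],[0.004,0.079,0.42],-1],
    [[0,0,0],[0.004,0.079,0.456],-1],
    [[0,0,0],[0.004,0.079,0.456],-1],
    [[0,0,0],[0.004,0.079,0.456],1],
    [[0,0,0],[0.004,0.079,0.456],1],
    [[0,0,0],[0.004,0.079,0.456],1],
    [[0,0,0],[0.004,0.079,0.456],1],
    [[0,0,0],[0.004,0.079,0.456],1],
  ],
)

```text
time_s: 27.98
eef_pos: [0.4588, -0.3112, 0.0254]
tcp_rot: [3.142, -0.001, 0.002]
contact_force: [-0.8, 1.0, 6.1]
gripper_width: 0.251
grasp_force: 58.4
```

Call:
servo_tool(
  series=[
    [[0,0,0],[0,0,-0.1],1],
    [[0,0,0],[0,0,-0.22],1],
    [[0,0,0],[0.1,-0.02,-0.25],1],
    [[0,0,0],[0.23,-0.05,-0.25],1],
    [[0,0,0],[0.35,-0.07,-0.25],1],
    [[0,0,0],[0.4055,-0.0775,-0.25],1],
    [[0,0,0],[0.4055,-0.0775,-0.25],1],
    [[0,0,0],[0.4055,-0.0775,-0.25],1],
  ],
)

```text
time_s: 28.98
eef_pos: [0.6188, -0.2807, 0.1241]
tcp_rot: [-3.141, 0.003, 0.004]
contact_force: [-0.6, 0.5, -1.8]
gripper_width: 0.254
grasp_force: 59.2
```

```bash
python3 - <<'E'
from h import *
s=status.read_state(); print(s["eef_pos"],s["grasp_force"])
c=imaging.camera("wrist"); T=np.linalg.inv(c["T_tool_cam"]); c["R"]=T[:3,:3]; c["t"]=T[:3,3]
w,k=masks(c)
for K,P,rr in blobs(c,w,.0254-.0115,8000,box=(150,60,420,330)): print(K.min(0),K.max(0),cv2.minEnclosingCircle(P.astype(np.float32)))
print(rel([.621,-.2803,.0725],down(0)))
E
```

```text
[ 0.61876802 -0.28068045  0.12407793] 59.22866106033325
[165 129] [400 306] ((1.3184407949447632, 0.6538045406341553), 69.6282730102539)
(array([-0.0002,  0.0013, -0.0016]), array([ 0.0059, -0.0015,  0.1296]))
```

Call:
servo_tool(
  series=[
    [[0,0,0],[0.003,-0.002,0.05],1],
    [[0,0,0],[0.003,-0.002,0.09],1],
    [[0,0,0],[0.003,-0.002,0.115],1],
    [[0,0,0],[0.003,-0.002,0.126],1],
    [[0,0,0],[0.003,-0.002,0.128],1],
    [[0,0,0],[0.003,-0.002,0.128],1],
    [[0,0,0],[0.003,-0.002,0.128],1],
  ],
)

```text
time_s: 29.9
eef_pos: [0.6221, -0.2794, 0.0736]
tcp_rot: [3.141, -0.001, 0.001]
contact_force: [-0.1, 0.3, -1.4]
gripper_width: 0.255
grasp_force: 59.3
```

Call:
servo_tool(
  series=[
    [[0,0,0],[-0.005,0,0],1],
    [[0,0,0],[-0.005,0,0.003],1],
    [[0,0,0],[-0.005,0,0.003],1],
    [[0,0,0],[-0.005,0,0.003],0],
    [[0,0,0],[-0.005,0,0.003],-1],
    [[0,0,0],[-0.005,0,0.003],-1],
    [[0,0,0],[-0.005,0,0.003],-1],
    [[0,0,0],[-0.005,0,-0.1],-1],
    [[0,0,0],[-0.05,0,-0.25],-1],
    [[0,0,0],[-0.15,0,-0.4],-1],
    [[0,0,0],[-0.2,0,-0.4],-1],
    [[0,0,0],[-0.2,0,-0.4],-1],
  ],
)

```text
time_s: 31.4
eef_pos: [0.5407, -0.2801, 0.2348]
tcp_rot: [3.141, -0.005, 0.002]
contact_force: [0.4, -0.6, -0.6]
gripper_width: 0.999
grasp_force: 0.0
```

```bash
python3 - <<'E'
from h import *
c=cam("wrist"); w,k=masks(c); a=cam("side"); 
for K,P,rr in blobs(c,w,.0595,5000,box=(100,0,450,260)): print(K.min(0),K.max(0),cv2.minEnclosingCircle(P.astype(np.float32)))
save("m3",np.hstack([cv2.resize(a["color"][90:340,180:380],(400,500)),cv2.resize(c["color"],(400,500))]))
E
```

```text
[215  34] [349 176] ((619.7278442382812, -280.6918029785156), 68.92015838623047)
```

View pics/m3.png

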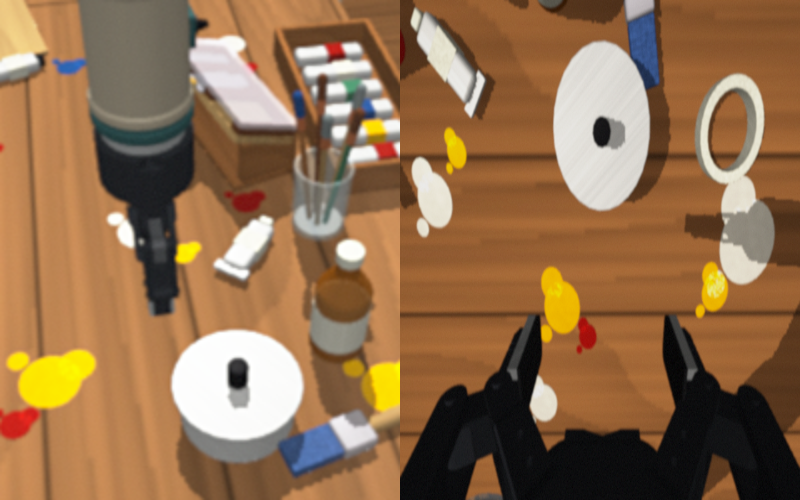

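The lid sits level on the pot, 1 mm from centre, and the gripper is clear.

```bash
python3 -c "
from station import r
print(r.finish_job())"
```

```text
the job is handed in; nothing more can be done
None
```

The job is handed in, with no verdict returned: the narrow and mid knives (the only two on the bench) were dipped and racked in their own slots in order, the lid measured about 1 mm from centre on the pot, and the jar and bottle were left standing.

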